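Turn the evidence carousel and tip the steel balls into its empty compartment

ROBOT

A 6-joint arm with a two-finger parallel gripper is mounted at the origin on the work surface. World frame = base frame: x ahead of the robot, y to its left, z up, the work surface at z = 0. Lengths are in m, angles in rad, forces in N, time in s.
With the tool pointing down it reaches from about 0.375 to 0.9 m from the base axis. Payload 3.1 kg.
Tool frame: the origin (TCP) lies between the finger pads; the fingertips stand 8 mm ahead of it and the grasp point (between the pads) lies 11 mm behind it; z points along the fingers, y is the line along which they close (so a half turn about z gives the same grasp; the last joint's range is limited). The gripper opens to 87 mm and grips with 3 to 60 N. Pads are 19 mm wide; open, the fingers measure 117 mm over their backs; the gripper's body (75 mm by 190 mm) begins 51 mm behind the grasp point.
Start: joints at [1.02, 0.527, 1.433, -0, 1.181, -0.178], TCP at [0.227, 0.582, 0.231] pointing down, gripper open.
Joint ranges: [-3.08, 3.08], [-0.75, 2.2], [0.22, 2.44], [-1.43, 4.57], [0, 2.65], [-2.85, 2.85]. Speed limits (rad/s): [2.79, 2.79, 3.14, 3.14, 3.14, 3.14].

INTERFACE

Orientations are given as a unit quaternion [x, y, z, w].
In Python, from rig import robot, vision, job gives the robot as it stands.
- The arm moves only by the shell command python3 -m handwheel 'ROWS' [OPENING] [FORCE]. ROWS is JSON, a list of rows, each a list of 4 numbers: the shift along the tool's x, y, z as a fraction of full scale, then the turn about the tool's z as a fraction of full scale. A call has 1 to 20 rows; each row is the pose to reach, as a shift and turn from the pose commanded when the call began, along the tool's axes at that moment, turning the shorter way round; what a row does not reach only later rows make up. Full scale, the value 1, is 300 mm for a shift and 2 pi rad for a turn. A row lasts 1/12 s, in which the tool goes at most 41.7 mm and 7.16 degrees, less where a joint would pass 70% of its speed; a pose out of reach is approached as far as the arm can. A call with a number of a shift or a turn outside -1 to 1 is refused whole. A call with a gripper value outside its range is refused whole. OPENING is the opening in per cent of the stroke, from 0 (shut) to 100 (fully open), set as the call begins (- or left out, the last holds). The fingers move at their own pace and stop on an object; FORCE is the grip in N (left out, the last holds). Time passes only in rows, so rows that repeat a pose let the fingers close. It gives the time, the measured TCP pose, the force, the opening and the grip force at its end, in the units of the state.
- robot.get_obs(): the state, without advancing time (a new reading comes with each control period).
- vision.camera(name): name is "side" or "top"; returns a dict with "frame" (400x640x3 uint8, red, green, blue), "K" (3x3 intrinsics, pixels), "cam_to_world" (4x4, takes a point from camera to world coordinates). Camera axes: x right, y down, z forward; pixel columns grow to the right and rows downward; lengths in m; the calibration is good to about 2 mm. A picture is of the moment at which its call begins. There is no depth.
- job.hand_in(): hands the job in; it is judged then, once.
Trained networks look in the newest picture that a camera, given by its name, has taken for a name from the list of things; names that differ only in an ending like _2 or _b are one class to them, and where a whole thing is asked for, a point or a joint stands for the part that bears it (a point fixed in the world has none). Each returns a list of dicts, best first, with "conf" (0 to 1); they miss things now and then, are a little off and sometimes report something else, mostly with a low value. They report only what shows in the picture. A call takes as long as a camera call.
- vision.look_for(camera, label): "point" ([row, column] in pixels, amid what is visible of it).
- vision.outline_of(camera, label): "mask" (400x640 bool, what is visible of it) and "point" ([row, column] in pixels, amid what is visible of it).
The state is a dict: "time": time; "q": joint angles; "joint_velocities": joint speeds; "joint_torque": joint torques, N m; "position": TCP position; "tool_rot": TCP orientation; "ft_force": force on the tool from outside, world axes, zero at the start; "moment": the same for the moment, N m; "grip_width": finger opening in m; "grip_force": force on a finger pad.
Only numpy, scipy, OpenCV 4.12 (cv2) and the standard library are available. Lean on these libraries where they do the work, as an engineer would, in place of code of your own. Each camera call takes 0.05 s, during which the arm holds its last target. There are 200 camera calls.

TASK

Turn the evidence carousel so that its one open, empty compartment faces squarely under the tipping chute, with the two steel balls still lying in the chute. Then press the chute's side paddle down until both balls have rolled out into that compartment, and let the chute spring back.

Things in the scene. Friction and masses are not known exactly. Their poses are not given: they have to be found in the camera images.
- carousel (a joint): Angle (rad, + counter-clockwise from above) of the white round tray, 240 mm wide, rim 54 mm above the table, with four quarter-circle compartments 34 mm deep: two under flat aluminium covers, one holding a brass lock cylinder and key, one open and empty. 0 when the empty one's middle is under the chute outlet; 0.6 to 1.4 at the start. Turns easily (0.05 N m friction), stays where left.
- carousel_grip (a point): Pinch point in the carousel's black bar handle, on its axis, 114 mm above the table. The bar is 50 mm long, 14 mm wide, 36 mm high (94 to 130 mm above the table), on a 20 mm stem. Axes turn with the carousel: x along the bar's length, z up; the empty compartment is the quarter with x and y both positive.
- paddle (a point): Top centre of the chute's black press paddle, 50 mm (x, across the chute) by 40 mm (y), 5 mm thick, beside the outlet, about 118 mm above the table, nearly level. x points away from the trough, y from outlet to rear hinge (104 mm away). Press straight down (2 to 5 N) to its stop, about 47 mm lower, and hold a second: the trough tips and empties. A spring lifts it on release.
- ball_a_center (a point): Centre of one steel ball, 18 mm across, about 24 g, lying at the rear end of the chute about 115 mm above the table. The chute is an aluminium trough 52 mm wide, 130 mm long, 20 mm deep, hinged at its rear; its outlet is 85 mm from the carousel's axis and about 120 mm above the table.
- ball_b_center (a point): Centre of the other steel ball, the same as the first and beside it.

How it is judged:
By the outcome, as a careful person would: the job done as asked, in the order asked, and still so for the second after the job is handed in, with the robot touching nothing.
It also fails if it takes over 45 s, if anything falls off the work surface, if the arm or the gripper's body presses on something with over 40 N, if the wrist force passes 120 N, or if a joint passes its speed limit or range.

## Working session

There is one attempt and no reset: what is moved stays moved. The work goes in short steps, Python scripts to look and compute and a shell command to move; the robot and the scene stay as the last step left them, time stands still between calls to the robot, and variables do not carry over. Pictures are saved under pics/ and viewed, at most 10 in all, crops included, and the job is handed in when it is done.

```bash
mkdir -p pics
python3 - <<'E'
from rig import robot, vision, job
import cv2,numpy as np
o=robot.get_obs();print(o['time'],o['position'],o['tool_rot'],o['grip_width'])
for c in ['top','side']:
    d=vision.camera(c);cv2.imwrite(f'pics/{c}0.png',d['frame'][:,:,::-1]);print(c,d['K'].tolist(),np.round(d['cam_to_world'],4).tolist())
    for l in ['carousel','carousel_grip','paddle','ball_a_center']:
        print(l,[(np.round(r['point']).tolist(),round(r['conf'],2)) for r in vision.look_for(c,l)][:4])
E
```

```text
0.0 [0.22666042 0.58169755 0.22957046] [ 1.84825174e-01  9.82770826e-01 -1.00669336e-03 -3.81002702e-04] 0.08737067760304501
top [[506.95253850090245, 0.0, 325.95202112657876], [0.0, 506.95253850090245, 190.78879520411306], [0.0, 0.0, 1.0]] [[-0.0229, -0.9889, 0.1466, 0.4839], [-0.9994, 0.0262, 0.0207, 0.0485], [-0.0243, -0.146, -0.989, 0.7385], [0.0, 0.0, 0.0, 1.0]]
carousel [([184.0, 356.0], 0.94)]
carousel_grip [([188.0, 359.0], 0.92)]
paddle [([200.0, 246.0], 0.64)]
ball_a_center [([225.0, 199.0], 0.56)]
side [[388.7189172417945, 0.0, 318.92647980554165], [0.0, 388.7189172417945, 201.38654875183283], [0.0, 0.0, 1.0]] [[-0.7056, -0.3683, 0.6055, 0.1739], [-0.7082, 0.3971, -0.5838, 0.4205], [-0.0254, -0.8407, -0.541, 0.4477], [0.0, 0.0, 0.0, 1.0]]
carousel [([226.0, 321.0], 0.75), ([225.0, 250.0], 0.38)]
carousel_grip [([228.0, 324.0], 0.95)]
paddle []
ball_a_center [([253.0, 236.0], 0.52)]
```

View pics/top0.png

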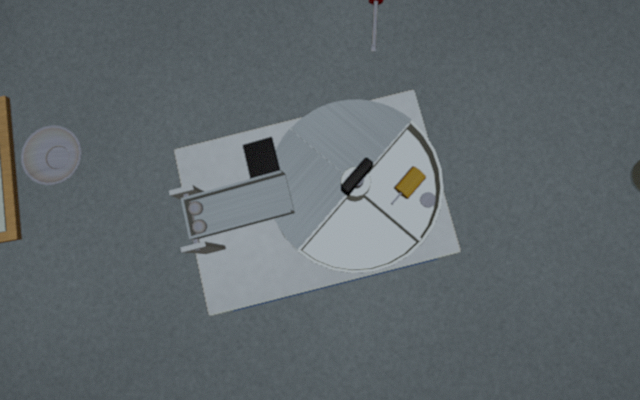

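View pics/side0.png

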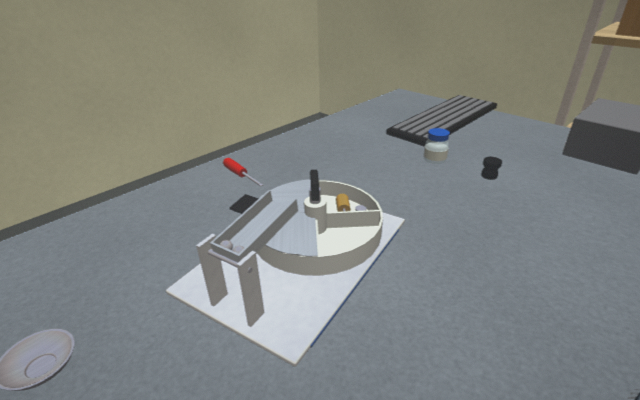

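The top view shows the carousel hub near (184,357). The empty quarter is at the bottom (235,360) and the lock is at the right (182,410). The chute runs from its outlet near (192,292) to the balls at (208,196) and (226,199). The black paddle is at (157,261), so the network's paddle report at (200,246) is really the trough.

```bash
cat > h.py <<'E'
from rig import robot, vision, job
import cv2,numpy as np
from scipy import ndimage as nd
def w(d,rc,z):
    M=d['cam_to_world'];v=M[:3,:3]@np.linalg.solve(d['K'],[rc[1],rc[0],1.]);o=M[:3,3]
    return o+v*(z-o[2])/v[2]
def blob(d,rc):
    m=d['frame'].max(2)<45;l,n=nd.label(m);r,c=map(int,rc)
    win=l[r-4:r+5,c-4:c+5];k=np.bincount(win[win>0]).argmax()
    p=np.argwhere(l==k);box=cv2.boxPoints(cv2.minAreaRect(p.astype(np.float32)))
    return p,box
E
python3 - <<'E'
from h import *
d=vision.camera('top')
p,b=blob(d,(157,261));print('paddle',len(p),b.tolist());W=np.array([w(d,x,.118)for x in b]);print(W.round(4).tolist(),W.mean(0).round(4))
p,b=blob(d,(177,356));print('bar',len(p),b.tolist());W=np.array([w(d,x,.130)for x in b]);print(W.round(4).tolist(),W.mean(0).round(4))
for l in ['carousel','carousel_grip','paddle']:
    for r in vision.outline_of('top',l)[:2]:
        q=np.argwhere(r['mask']);print(l,r['conf'],r['point'],len(q),q.min(0),q.max(0),cv2.boxPoints(cv2.minAreaRect(q.astype(np.float32))).round().tolist())
f=d['frame'][80:290,165:465,::-1];cv2.imwrite('pics/crop.png',cv2.resize(f,None,fx=2.66,fy=2.66,interpolation=cv2.INTER_CUBIC))
E
```

```text
paddle 939 [[137.5882568359375, 270.6470642089844], [144.5882568359375, 242.64706420898438], [176.5882568359375, 250.64706420898438], [169.5882568359375, 278.6470642089844]]
[[0.6455, 0.1296, 0.118], [0.6374, 0.1651, 0.118], [0.5962, 0.155, 0.118], [0.6042, 0.1199, 0.118]] [0.6208 0.1424 0.118 ]
bar 430 [[157.19540405273438, 365.7639465332031], [187.91876220703125, 339.1370544433594], [195.44161987304688, 347.8172302246094], [164.71826171875, 374.4441223144531]]
[[0.6143, 0.0116, 0.13], [0.5772, 0.0451, 0.13], [0.5677, 0.0349, 0.13], [0.6046, 0.0013, 0.13]] [0.5909 0.0232 0.13  ]
carousel 0.91 [183.3, 357.3] 22527 [ 99 275] [272 442] [[98.0, 277.0], [271.0, 274.0], [273.0, 441.0], [100.0, 443.0]]
carousel 0.64 [198.8, 246.9] 5614 [137 181] [239 293] [[135.0, 274.0], [163.0, 168.0], [241.0, 189.0], [213.0, 295.0]]
carousel_grip 0.62 [186.3, 361.0] 22594 [ 99 275] [271 441] [[98.0, 277.0], [270.0, 274.0], [272.0, 440.0], [100.0, 442.0]]
paddle 0.91 [197.8, 248.4] 5572 [137 181] [238 292] [[135.0, 274.0], [163.0, 168.0], [241.0, 189.0], [212.0, 295.0]]
```

View pics/crop.png

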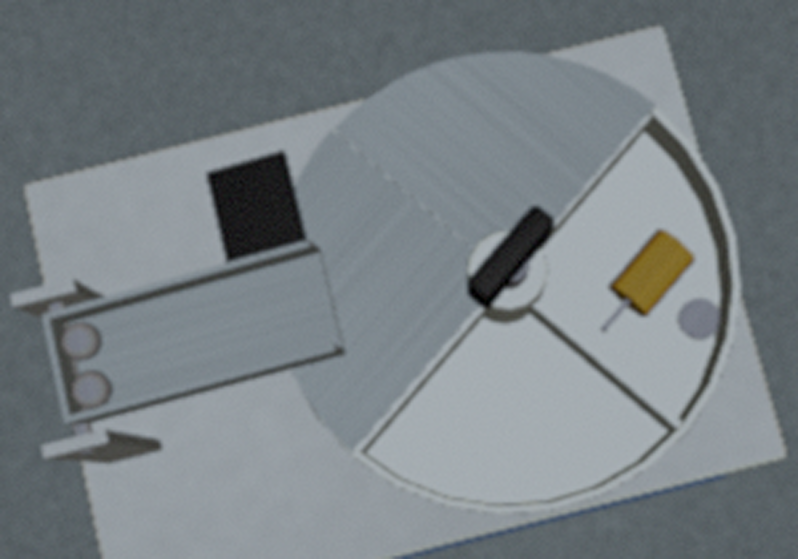

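The crop confirms the layout. The cover edge, which is one wall of the empty quarter, runs from (652,115) to (360,450). The other wall ends at (672,430), and the outlet corners are (315,245) and (343,352).

Run:
```python
from h import *
d=vision.camera('top')
C=lambda x,y,z:w(d,(80+(y+.5)/2.66-.5,165+(x+.5)/2.66-.5),z)
deg=lambda v:np.degrees(np.arctan2(v[1],v[0])).round(2)
a,b=C(652,115,.054),C(360,452,.054);print('coverline',a,b,'mid',(a+b)/2,'L',np.linalg.norm(a-b),'ang',deg(b-a))
c=C(672,430,.054);print('wall2',c,deg(c-(a+b)/2))
m=vision.outline_of('top','carousel')[0]['mask']
p=np.array([w(d,x,.054) for x in np.argwhere(m)]);e=cv2.minEnclosingCircle(p[:,:2].astype(np.float32));print('circ',e)
z=.125
o=(C(315,245,z)+C(343,352,z))/2;r=(C(45,315,z)+C(70,420,z))/2
print('outlet',o,'rear',r,'axis',deg(o-r),np.linalg.norm(o-r),np.linalg.norm(C(315,245,z)-C(343,352,z)))
print('balls',C(80,342,.115),C(90,389,.115))
cen=np.array([*e[0],0]);print('outlet from cen',deg(o-cen),np.linalg.norm((o-cen)[:2]),'balls/rear from cen',deg(r-cen))
print('plate',deg(C(662,28,.005)-C(25,185,.005)))
```

```text
coverline [ 0.67737453 -0.05566164  0.054     ] [0.50636031 0.09949191 0.054     ] mid [0.59186742 0.02191514 0.054     ] L 0.23090795444425105 ang 137.78
wall2 [ 0.51364228 -0.05800379  0.054     ] -134.39
circ ((0.5948668718338013, 0.023242169991135597), 0.12155754864215851)
outlet [0.57479719 0.10745376 0.125     ] rear [0.54605757 0.23282075 0.125     ] axis -77.09 0.12861899531373927 0.051651144681780344
balls [0.55863711 0.22539417 0.115     ] [0.53649091 0.22037589 0.115     ]
outlet from cen 103.4 0.0865701127786402 balls/rear from cen 103.11
plate -77.42
```

```bash
R='[-0.905,-0.6475,0,0]'; python3 -m handwheel '[[-0.905,-0.6475,0,0],[-0.905,-0.6475,0,0],[-0.905,-0.6475,0,0],[-0.905,-0.6475,0,0],[-0.905,-0.6475,0,0],[-0.905,-0.6475,0,0],[-0.905,-0.6475,0,0],[-0.905,-0.6475,0,0],[-0.905,-0.6475,0,0],[-0.905,-0.6475,0,0],[-0.905,-0.6475,0,0],[-0.905,-0.6475,0,0]]' 50 15
python3 -m handwheel '[[-0.905,-0.6475,0,0.058],[-0.905,-0.6475,0,0.058],[-0.905,-0.6475,0,0.058],[-0.905,-0.6475,0,0.058],[-0.905,-0.6475,0,0.058],[-0.905,-0.6475,0,0.058],[-0.905,-0.6475,0,0.058],[-0.905,-0.6475,0,0.058],[-0.905,-0.6475,0,0.058],[-0.905,-0.6475,0,0.058],[-0.905,-0.6475,0,0.058],[-0.905,-0.6475,0,0.058]]'
cat >> h.py <<'E'
def st(*t):
    o=robot.get_obs();from scipy.spatial.transform import Rotation as Ro
    R=Ro.from_quat(o['tool_rot']).as_matrix();print('t',o['time'],'pos',o['position'].round(4),'xang',np.degrees(np.arctan2(R[1,0],R[0,0])).round(2),'q',np.round(o['q'],2),'F',np.round(o['ft_force'],1),'w',o['grip_width'])
    if t: print('shift',(R.T@(np.array(t)-o['position'])/.3).round(4))
E
python3 -c "from h import *;st(.5915,.0228,.104)"
```

```text
time: 1.8
position: [0.4086, 0.3036, 0.2306]
tool_rot: [0.184, 0.983, 0.0, -0.0]
ft_force: [-0.3, -0.5, -0.7]
grip_width: 0.0433
grip_force: 0.0
time: 2.8
position: [0.5906, 0.0254, 0.2303]
tool_rot: [0.359, 0.934, 0.0, -0.001]
ft_force: [1.1, 0.2, 0.7]
grip_width: 0.0436
grip_force: 0.0
t 2.8 pos [0.5906 0.0254 0.2303] xang 137.98 q [-0.15  0.48  1.52  0.    1.14 -0.98] F [1.1 0.2 0.7] w 0.04359523727098776
shift [-0.0088 -0.0041  0.4209]
```

```bash
python3 -m handwheel '[[-0.009,-0.004,0.1,0],[-0.009,-0.004,0.2,0],[-0.009,-0.004,0.3,0],[-0.009,-0.004,0.36,0],[-0.009,-0.004,0.4,0],[-0.009,-0.004,0.421,0],[-0.009,-0.004,0.421,0],[-0.009,-0.004,0.421,0]]' 50 15
python3 -m handwheel '[[0,0,0,0],[0,0,0,0],[0,0,0,0],[0,0,0,0],[0,0,0,0],[0,0,0,0],[0,0,0,0],[0,0,0,0]]' 0 15
python3 -c "from h import *;st(.5915,.0228,.104)"
```

```text
time: 3.47
position: [0.5934, 0.021, 0.105]
tool_rot: [0.359, 0.933, 0.0, 0.001]
ft_force: [-0.9, -0.9, 0.2]
grip_width: 0.0436
grip_force: 0.0
time: 4.13
position: [0.5955, 0.0222, 0.1051]
tool_rot: [0.361, 0.933, 0.003, 0.002]
ft_force: [4.7, 6.6, -0.5]
grip_width: 0.0188
grip_force: 15.0
t 4.1333 pos [0.5955 0.0222 0.1051] xang 137.72 q [-0.15  0.65  1.62  0.01  0.87 -0.99] F [ 4.7  6.6 -0.5] w 0.01882462416238835
shift [ 0.011  -0.0076  0.0037]
```

Run:
```python
from h import *
st()
a=vision.camera('side')['frame'][130:290,200:440,::-1];b=vision.camera('top')['frame'][80:290,165:465,::-1]
a=cv2.resize(a,(480,320),interpolation=2);b=cv2.resize(b,(457,320));cv2.imwrite('pics/g.png',cv2.resize(np.hstack([a,b]),(800,274)));st()
```

```text
t 4.1333 pos [0.5955 0.0222 0.1051] xang 137.72 q [-0.15  0.65  1.62  0.01  0.87 -0.99] F [ 4.7  6.6 -0.5] w 0.01882462416238835
t 4.2333 pos [0.5954 0.0223 0.1051] xang 137.72 q [-0.15  0.65  1.62  0.01  0.87 -0.99] F [3.5 5.5 0.1] w 0.018831209411630478
```

View pics/g.png

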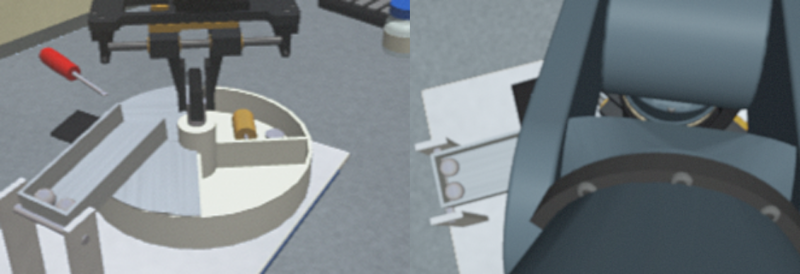

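The fingers are around the bar. The 18.8 mm width and the sideways pull suggest they are low and a few mm off centre, so I'll regrip higher and recentred.

```bash
python3 -m handwheel '[[0,0,0,0],[0,0,0,0],[0,0.006,-0.01,0],[0,0.012,-0.025,0],[0,0.012,-0.025,0]]' 50 15
python3 -m handwheel '[[0,0,0,0],[0,0,0,0],[0,0,0,0],[0,0,0,0],[0,0,0,0],[0,0,0,0],[0,0,0,0],[0,0,0,0]]' 0 15
python3 -c "from h import *;st(.5915,.0228,.104)"
```

```text
time: 4.65
position: [0.5962, 0.0229, 0.1128]
tool_rot: [0.36, 0.933, 0.0, 0.001]
ft_force: [0.0, 0.1, 0.5]
grip_width: 0.041
grip_force: 0.0
time: 5.32
position: [0.5952, 0.0228, 0.1122]
tool_rot: [0.36, 0.933, -0.0, -0.0]
ft_force: [-2.5, -1.3, 5.4]
grip_width: 0.0138
grip_force: 26.3
t 5.3167 pos [0.5952 0.0228 0.1122] xang 137.82 q [-0.15  0.64  1.61 -0.    0.89 -0.98] F [-2.5 -1.3  5.4] w 0.013803064830947622
shift [ 0.0092 -0.0082  0.0274]
```

```bash
python3 -m handwheel '[[0,0,0,0.007],[0,0,0,0.02],[0,0,0,0.034],[0,0,0,0.048],[0,0,0,0.062],[0,0,0,0.076],[0,0,0,0.09],[0,0,0,0.104],[0,0,0,0.118],[0,0,0,0.132],[0,0,0,0.146],[0,0,0,0.16],[0,0,0,0.174],[0,0,0,0.188],[0,0,0,0.202],[0,0,0,0.212],[0,0,0,0.219],[0,0,0,0.2214],[0,0,0,0.2214],[0,0,0,0.2214]]'
python3 -m handwheel '[[0,0,0,0],[0,0,0,0],[0,0,0,0],[0,0,0,0]]'
python3 -c "from h import *;st()"
```

```text
time: 6.98
position: [0.5928, 0.0224, 0.1122]
tool_rot: [0.874, 0.486, -0.003, -0.001]
ft_force: [-6.9, -3.0, 9.2]
grip_width: 0.014
grip_force: 26.4
time: 7.32
position: [0.5928, 0.0224, 0.1122]
tool_rot: [0.874, 0.486, -0.003, -0.001]
ft_force: [-7.2, -3.2, 9.7]
grip_width: 0.0139
grip_force: 26.4
t 7.3167 pos [0.5928 0.0224 0.1122] xang 58.15 q [-0.15  0.64  1.61 -0.    0.89  0.41] F [-7.2 -3.2  9.7] w 0.013895209010769047
```

```bash
python3 -m handwheel '[[0,0,0,0],[0,0,0,0],[0,0,0,0],[0,0,0,0],[0,0,-0.1,0],[0,0,-0.2,0],[0,0,-0.3,0],[0,0,-0.4,0],[-0.937,0.387,-0.4,0],[-0.937,0.387,-0.4,0],[-0.937,0.387,-0.4,0],[-0.937,0.387,-0.4,0],[-0.937,0.387,-0.4,0],[-0.937,0.387,-0.4,0],[-0.937,0.387,-0.4,0],[-0.937,0.387,-0.4,0],[-0.937,0.387,-0.4,0],[-0.937,0.387,-0.4,0]]' 60
python3 - <<'E'
from h import *
st();d=vision.camera('top')
f=d['frame'][80:290,165:465,::-1];cv2.imwrite('pics/crop2.png',cv2.resize(f,None,fx=2.66,fy=2.66,interpolation=cv2.INTER_CUBIC))
E
```

```text
time: 8.82
position: [0.545, -0.2767, 0.2309]
tool_rot: [0.875, 0.485, 0.0, -0.001]
ft_force: [0.5, 0.4, -1.1]
grip_width: 0.0519
grip_force: 0.0
t 8.8167 pos [ 0.545  -0.2767  0.2309] xang 58.0 q [-0.65  0.51  1.47  0.    1.17 -0.1 ] F [ 0.5  0.4 -1.1] w 0.051941438049029995
```

View pics/crop2.png

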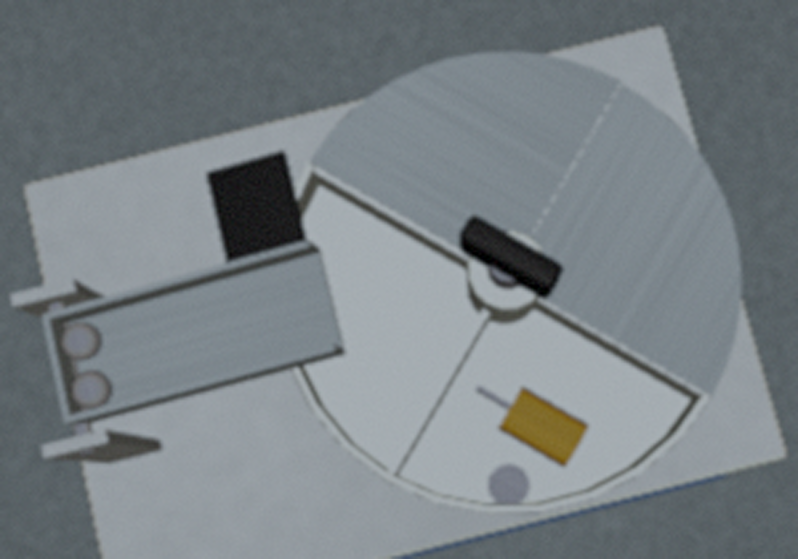

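The empty quarter now lies under the outlet. Its cover edge runs from about (316,172) to (705,395), its divider ends at (398,472), and the balls are still at the rear of the chute. Next I measure the angle.

Run:
```python
from h import *
d=vision.camera('top')
C=lambda x,y,z:w(d,(80+(y+.5)/2.66-.5,165+(x+.5)/2.66-.5),z)
deg=lambda v:np.degrees(np.arctan2(v[1],v[0])).round(2)
a,b=C(318,170,.054),C(706,397,.054);print('line',a,b,deg(a-b))
c=C(398,472,.054)
for h in [(.592,.0225),(.595,.023),tuple(((a+b)/2)[:2])]:
  h=np.array([*h,.054]);print(h,'a',deg(a-h),'c',deg(c-h))
p,b=blob(d,(177,356));W=np.array([w(d,x,.130)for x in b]);print(W.round(4).tolist(),W.mean(0).round(4),deg(W[1]-W[0]),deg(W[2]-W[1]))
p,b=blob(d,(157,261));print(np.array([w(d,x,.118)for x in b]).mean(0))
z=.125
print('axis',deg(C(45,315,z)-C(315,245,z)),deg(C(70,420,z)-C(343,352,z)))
st(.6208,.1424,.15)
```

```text
line [0.65301688 0.11916288 0.054     ] [ 0.52982008 -0.07591871  0.054     ] 57.73
[0.592  0.0225 0.054 ] a 57.74 c 148.9
[0.595 0.023 0.054] a 58.9 c 149.89
[0.59141848 0.02162208 0.054     ] a 57.73 c 148.36
[[0.6101, 0.0404, 0.13], [0.5959, 0.0488, 0.13], [0.5714, 0.0087, 0.13], [0.5854, 0.0002, 0.13]] [0.5907 0.0245 0.13  ] 149.42 -121.42
[0.62068359 0.14215717 0.118     ]
axis 103.22 102.6
t 8.9167 pos [ 0.5454 -0.275   0.2312] xang 58.18 q [-0.65  0.51  1.47  0.    1.17 -0.1 ] F [ 0.  -0.6  0.2] w 0.05236466242485378
shift [ 1.3145 -0.5195  0.2731]
```

Measured middle of the empty quarter is about 103°, and the chute axis is about 103°, so they are aligned to within about 1°. Next is the paddle, with the fingers shut.

```bash
python3 -m handwheel '[[0.66,-0.26,0,0.16],[0.66,-0.26,0,0.16],[0.66,-0.26,0,0.16],[0.66,-0.26,0,0.16],[0.66,-0.26,0,0.16],[0.66,-0.26,0,0.16],[0.66,-0.26,0,0.16],[0.66,-0.26,0,0.16],[0.66,-0.26,0,0.16],[0.66,-0.26,0,0.16],[0.66,-0.26,0,0.16]]' 0 15
python3 -c "from h import *;st(.622,.142,.14)"
```

```text
time: 9.83
position: [0.5835, -0.0657, 0.2318]
tool_rot: [1.0, 0.006, -0.0, -0.0]
ft_force: [-0.4, -0.2, 0.6]
grip_width: 0.0005
grip_force: 0.0
t 9.8333 pos [ 0.5835 -0.0657  0.2318] xang 0.73 q [-0.3   0.48  1.53  0.    1.14  1.26] F [-0.4 -0.2  0.6] w 0.00048101626185873605
shift [ 0.1372 -0.6905  0.3063]
```

```bash
python3 -m handwheel '[[0.13,-0.69,0,0],[0.13,-0.69,0,0],[0.13,-0.69,0,0],[0.13,-0.69,0,0],[0.13,-0.69,0,0],[0.13,-0.69,0,0],[0.13,-0.69,0,0],[0.13,-0.69,0.1,0],[0.13,-0.69,0.2,0],[0.13,-0.69,0.3,0],[0.13,-0.69,0.3,0],[0.13,-0.69,0.3,0],[0.13,-0.69,0.3,0]]'
python3 - <<'E'
from h import *
st(.622,.142,.079)
a=vision.camera('side')['frame'][110:310,160:440,::-1];cv2.imwrite('pics/p.png',cv2.resize(a,(784,560),interpolation=2))
E
```

```text
time: 10.92
position: [0.622, 0.1388, 0.1431]
tool_rot: [1.0, 0.004, 0.001, 0.0]
ft_force: [-0.0, 0.4, 0.5]
grip_width: 0.0008
grip_force: 0.0
t 10.9167 pos [0.622  0.1388 0.1431] xang 0.46 q [ 0.04  0.65  1.48 -0.    1.01  1.61] F [-0.   0.4  0.5] w 0.0007906681035436301
shift [-0.0004 -0.0107  0.2137]
```

View pics/p.png

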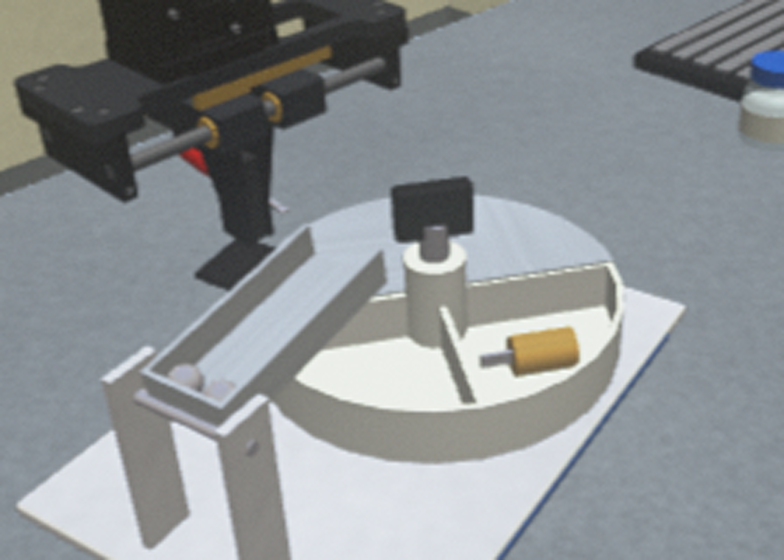

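The closed fingertips at (240,235) stand over the paddle at (235,262), and the balls are still at the chute's rear.

```bash
python3 -m handwheel '[[0,-0.01,0.03,0],[0,-0.01,0.05,0],[0,-0.01,0.06,0],[0,-0.01,0.07,0],[0,-0.01,0.085,0],[0,-0.01,0.1,0],[0,-0.01,0.115,0],[0,-0.01,0.13,0],[0,-0.01,0.145,0],[0,-0.01,0.16,0],[0,-0.01,0.175,0],[0,-0.01,0.19,0],[0,-0.01,0.2,0],[0,-0.01,0.2,0]]'
python3 -c "from h import *;st(.622,.142,.079)"
```

```text
time: 12.13
position: [0.6204, 0.1427, 0.0808]
tool_rot: [1.0, 0.005, -0.001, 0.0]
ft_force: [-0.3, 0.2, 3.4]
grip_width: 0.0005
grip_force: 1.6
t 12.1333 pos [0.6204 0.1427 0.0808] xang 0.52 q [ 0.05  0.73  1.51 -0.    0.9   1.61] F [-0.3  0.2  3.4] w 0.00047127581303286483
shift [0.0052 0.0022 0.0062]
```

Force is 3.4 N with about 2 mm left to the stop. I'll press slightly further, hold, and look.

```bash
python3 -m handwheel '[[0,0,0.004,0],[0,0,0.008,0],[0,0,0.008,0],[0,0,0.008,0],[0,0,0.008,0],[0,0,0.008,0],[0,0,0.008,0],[0,0,0.008,0],[0,0,0.008,0],[0,0,0.008,0],[0,0,0.008,0],[0,0,0.008,0],[0,0,0.008,0],[0,0,0.008,0],[0,0,0.008,0]]'
python3 - <<'E'
from h import *
st()
a=vision.camera('side')['frame'][110:310,160:440,::-1];cv2.imwrite('pics/p2.png',cv2.resize(a,(784,560),interpolation=2))
E
```

```text
time: 13.38
position: [0.6208, 0.1426, 0.0793]
tool_rot: [1.0, 0.005, -0.0, 0.0]
ft_force: [-1.9, -0.4, 5.2]
grip_width: 0.0004
grip_force: 2.0
t 13.3833 pos [0.6208 0.1426 0.0793] xang 0.52 q [ 0.05  0.73  1.51 -0.    0.89  1.61] F [-1.9 -0.4  5.2] w 0.0003726989895206822
```

View pics/p2.png

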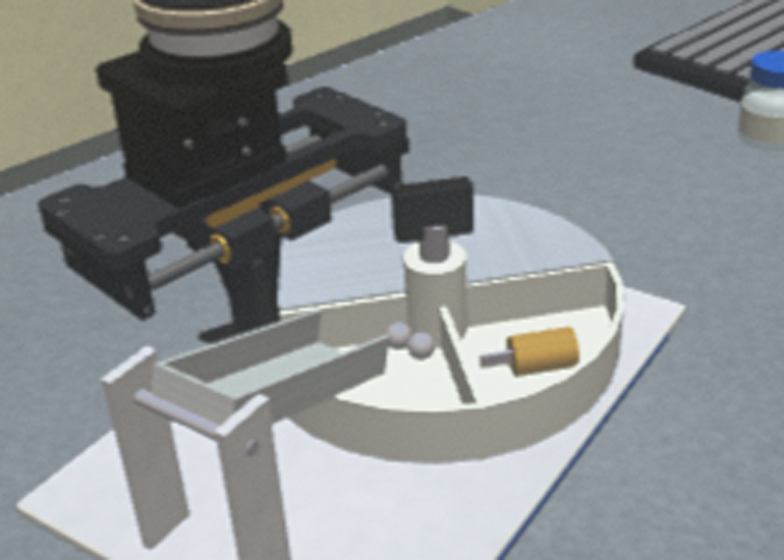

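Both balls, at (399,333) and (421,345), have rolled into the open compartment next to the hub. I'll release the paddle smoothly and back off.

```bash
python3 -m handwheel '[[0,0,-0.02,0],[0,0,-0.04,0],[0,0,-0.06,0],[0,0,-0.08,0],[0,0,-0.1,0],[0,0,-0.12,0],[0,0,-0.14,0],[0,0,-0.16,0],[0,0,-0.18,0],[0,0,-0.2,0],[0,0,-0.3,0],[0,0,-0.4,0],[0,0,-0.5,0],[0,0,-0.5,0]]'
python3 -m handwheel '[[0,-0.9,0,0],[0,-0.9,0,0],[0,-0.9,0,0],[0,-0.9,0,0],[0,-0.9,0,0],[0,-0.9,0,0],[0,-0.9,0,0],[0,-0.9,0,0],[0,-0.9,0,0],[0,-0.9,0,0],[0,-0.9,0,0]]'
python3 - <<'E'
from h import *
st();d=vision.camera('top')
a=vision.camera('side')['frame'][110:310,160:440,::-1];b=d['frame'][80:290,165:465,::-1]
cv2.imwrite('pics/fin.png',np.hstack([cv2.resize(a,(400,286)),cv2.resize(b,(400,286))]))
E
```

```text
time: 14.6
position: [0.6244, 0.1433, 0.236]
tool_rot: [1.0, 0.005, 0.006, -0.0]
ft_force: [1.2, 0.1, 1.6]
grip_width: 0.0001
grip_force: 0.0
time: 15.52
position: [0.6186, 0.4109, 0.229]
tool_rot: [1.0, 0.004, -0.001, 0.001]
ft_force: [0.4, -0.3, -0.1]
grip_width: 0.0007
grip_force: 0.0
t 15.5167 pos [0.6186 0.4109 0.229 ] xang 0.42 q [ 0.44  0.7   1.1  -0.    1.35  2.  ] F [ 0.4 -0.3 -0.1] w 0.0007190425512349191
```

View pics/fin.png

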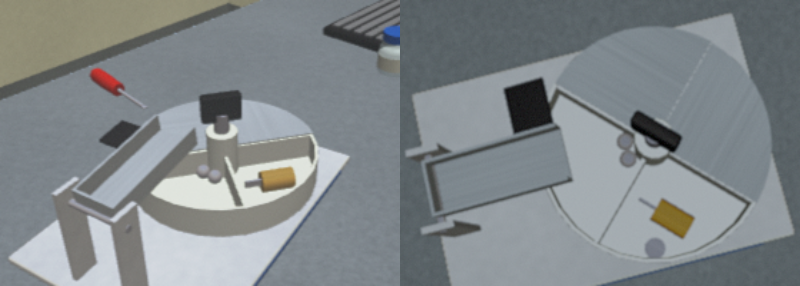

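The chute has sprung back empty. Both balls lie in the open compartment at (626,142) and (628,158) in the top view, and the robot is clear of everything.

```bash
python3 -c "from rig import job;print(job.hand_in())"
```

```text
the job is handed in; nothing more can be done
None
```

I turned the carousel until its empty compartment was under the chute (within about 1°), tipped both balls into it, let the chute spring back empty, and handed in at about 15.6 s with the robot touching nothing.

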